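# Click the use-by wheels on to their pointers

## Robot

A 6-joint arm with a two-finger parallel gripper is mounted at the origin on a cart in front of the work surface, level with it; the furniture and walls round the work are solid. World frame = base frame: x ahead of the robot, y to its left, z up, the work surface at z = 0. Lengths are in m, angles in degrees, forces in N, time in s.
With the tool pointing down it reaches from about 0.25 to 0.775 m from the base axis. Payload 4 kg.
Tool frame: the origin (TCP) lies midway between the tips of the shut fingers; the grasp point (between the pads) lies 19 mm behind it; z points along the fingers, y is the direction in which the jaws open and shut (so a half turn about z gives the same grasp; the last joint's range is limited). The gripper opens to 85 mm and grips with 20 to 120 N. Pads are 22 mm wide; open, the fingers measure 114 mm over their backs; the gripper's body (76 mm by 85 mm) begins 54 mm behind the grasp point. The pads swing forward as they close: fully open they stand 13 mm farther back than shut.
Start: joints at [-77.813, 4.996, 78.535, -0, 96.463, -5.907], TCP at [0.171, -0.523, 0.231] pointing down, gripper open.
Joint ranges: [-177.83, 177.83], [-43.37, 116.18], [15.69, 146.23], [-61.86, 241.86], [9.47, 152.12], [-147.06, 147.06]. Speed limits (degrees/s): [159.86, 159.86, 180, 180, 180, 180].

## Interface

Orientations are given as a 3x3 rotation matrix whose columns are the frame's x, y, z axes.
In Python, from station import robot, vision gives the robot as it stands.
- The arm moves only by the tool move_arm, never from a script. Its argument "deltas" is a list of rows, each a list of 2 entries, a list of its own where there are three numbers: the shift along the tool's x, y, z in mm, then the turn, a rotation vector about the tool's x, y, z in rad. In form: [[[tx, ty, tz], [ax, ay, az]], ...]. A call has exactly 5 rows; each row shifts and turns the commanded pose from where the row before left it, along the tool's axes as they then stand; what a row does not reach is not made up. A row lasts 1/8 s, in which the tool goes at most 62.5 mm and 10.7 degrees, less where a joint would pass 70% of its speed; a pose out of reach is approached as far as the arm can. A call is refused whole if a number of a shift passes 62.5 or a number of a turn 0.188, either way. A call with a gripper value outside its range is refused whole. "claw" is the finger opening in mm, from 0 to 85.4, set as the call begins (left out, the last holds). The fingers move at their own pace and stop on an object; the grip force is fixed at half the most. Time passes only in rows, so rows that do not move let the fingers close, or fill a call up. It gives the time, the measured TCP pose, the force and the opening at its end, in the units of the state.
- robot.get_state(): the state, without advancing time (a new reading comes with each control period).
- vision.read_camera(name): name is "scene" or "top" or "wrist"; returns a dict with "pixels" (400x640x3 uint8, red, green, blue), "fx", "fy", "cx", "cy" (pixels), "distortion" ([k1, k2, p1, p2, k3] as OpenCV has them; the pictures are not rectified), "xyz" and "rotation" of the camera in the world; the wrist camera has in their place "tool_from_camera" (4x4, takes a point from camera to tool coordinates, whose origin is the TCP and whose axes are the flange's). Camera axes: x right, y up, looking along -z (the intrinsics and any distortion apply to the point x, -y, -z); pixel columns grow to the right and rows downward; lengths in m; the calibration is good to about 2 mm. A picture is of the moment at which its call begins: read the wrist's pose just before it. There is no depth.
- robot.close_job(): hands the job in, once; it reports no verdict.
The state is a dict: "t": time; "joint_positions": joint angles; "qd": joint speeds; "tau": joint torques, N m; "tool_pos": TCP position; "ee_rot": TCP orientation; "force": force on the tool from outside, world axes, zero at the start; "torque": the same for the moment, N m; "grip_width": finger opening in m.
Only numpy, scipy, OpenCV 4.12 (cv2) and the standard library are available. Lean on these libraries where they do the work, as an engineer would, in place of code of your own. Each camera call takes 0.05 s, during which the arm holds its last target. There are 200 camera calls.

## Task

Set the use-by marker on the prep table: with a fingertip, flick the edge of each of its two click wheels on, counter-clockwise as seen from above, click by click, until the raised rib on the wheel stands at that wheel's fixed pointer, and never past it. Push gently, do not grip or lift anything, and leave the ramekin, the tub and the kitchen timer where they stand.

Things in the scene. Friction and masses are not known exactly. Their poses are not given: they have to be found in the camera images.
- marker_unit: Use-by marker, fixed: steel foot plate 100 (x) x 300 (y) x 8 mm; on it two black click wheels lie flat on grey posts (60 mm across, 70 at the foot), axes upright, 170 mm apart along y. Origin: centre of the plate's underside; z up, +y toward the left wheel, -x is the front, toward the robot. At every click the lobes stand at 30, 90, 150, 210, 270, 330 degrees counter-clockwise from its +x.
- left_axis (a point): Left wheel's axis at the top of its disc, 50 mm above the table; fixed (unit frame 0, 85, 50 mm). Each wheel fills heights 34 to 50 mm: a disc of 36 mm radius with six round lobes (8 mm radius, centres 46 mm from the axis, 54 mm outer radius) every 60 degrees; the gaps between lobes are about 30 mm wide and open downward to the foot plate.
- right_axis (a point): The same point of the right wheel, 50 mm above the table; fixed (unit frame 0, -85, 50 mm). Same wheel.
- left_pointer (a point): Point of the left wheel's fixed steel pointer, 56.5 mm from the axis toward the unit's +y, 57 mm above the table. The pointer is an upright strip 14 mm wide (x), 60 to 66 mm from the axis, with its point turned to the wheel; highest 60 mm above the table.
- right_pointer (a point): Point of the right wheel's pointer, alike, toward +y from that wheel's axis (so it stands between the wheels).
- left_rib (a point): Outer end of the raised steel rib on one lobe of the left wheel, 51 mm from the axis, 57 mm above the table; turns with the wheel. The rib is 24 mm long radially, 6 mm wide and 9 mm high.
- right_rib (a point): Outer end of the like rib on the right wheel, 51 mm from the axis, 57 mm above the table; turns with the wheel.
- left_wheel (a joint): Left wheel's angle, rad, growing counter-clockwise seen from above; 0: rib at pointer. Rests at multiples of 1.047 (one click, six a turn); starts one to three clicks short (-1.047, -2.094, -3.142), rarely hung half way between two clicks. About 3 N at a lobe (0.15 N m) moves it; past half a click (0.52, at most 0.6) it snaps on to the next by itself; before that it falls back.
- right_wheel (a joint): Angle of the right wheel, same meaning, clicks, forces and starts as the left wheel, drawn separately.
- ramekin: Loose steel ramekin, 65 mm across, 37 mm high, standing behind the left wheel; origin centre of underside. A bystander.
- tub: Loose round yoghurt tub, 72 mm across, 71 mm high, standing behind the right wheel; origin centre of underside. A bystander.
- wind_timer: Loose white wind-up kitchen timer, 66 mm across, 53 mm high, standing at the right end of the unit; origin centre of underside. A bystander.

How it is judged:
By the outcome, as a careful person would: the job done as asked, in the order asked, and still so for the second after the job is handed in, with the robot touching nothing.
It also fails if it takes over 67 s, if anything falls off the work surface, if the arm or the gripper's body presses on something with over 40 N, if the wrist force passes 120 N, or if a joint passes its speed limit or range.

## Working session

There is one attempt and no reset: what is moved stays moved. The work goes in short steps, Python scripts to look and compute and a tool call to move; the robot and the scene stay as the last step left them, time stands still between calls to the robot, and variables do not carry over. Pictures are saved under pics/ and viewed, about 8 in all and at most 12, crops included, and the job is handed in when it is done.

Besides the shell and the picture viewer there is one more tool, called after "Request:" as name(argument=value, ...), one argument or row to a line, values as JSON. move_arm: Moves the arm, as the interface text tells. Its arguments: {"type":"object","properties":{"deltas":{"type":"array","items":{"type":"array"}},"claw":{"type":"number"}},"required":["deltas"]}

```bash
mkdir -p pics
cat > h.py <<'E'
import numpy as np, cv2
from station import robot, vision
def cam(name):
    s=robot.get_state(); c=vision.read_camera(name)
    c['K']=np.array([[c['fx'],0,c['cx']],[0,c['fy'],c['cy']],[0,0,1.]]); c['D']=np.array(c['distortion'],float)
    if 'xyz' in c: c['R']=np.array(c['rotation']).reshape(3,3); c['o']=np.array(c['xyz'])
    else:
        T=np.array(c['tool_from_camera']); R=np.array(s['ee_rot']).reshape(3,3)
        c['R']=R@T[:3,:3]; c['o']=np.array(s['tool_pos'])+R@T[:3,3]
    return c
def ray(c,uv,z):
    p=cv2.undistortPoints(np.array(uv,float).reshape(-1,1,2),c['K'],c['D']).reshape(-1,2)
    d=np.c_[p[:,0],-p[:,1],-np.ones(len(p))]@c['R'].T
    return c['o']+d*((z-c['o'][2])/d[:,2])[:,None]
def proj(c,P):
    q=(np.array(P,float).reshape(-1,3)-c['o'])@c['R']; q=q*[1,-1,-1]
    return cv2.projectPoints(q,np.zeros(3),np.zeros(3),c['K'],c['D'])[0].reshape(-1,2)
def save(c,n): cv2.imwrite('pics/'+n,cv2.cvtColor(c['pixels'],cv2.COLOR_RGB2BGR))
E
python3 - <<'E'
from h import *
print(robot.get_state())
for n in('top','scene'):
    c=cam(n); save(c,n+'1.png'); print(n,c['o'],c['R'].round(2).tolist(),c['fx'],c['D'])
E
```

```text
{'t': 0.0, 'joint_positions': array([-7.78126251e+01,  5.03852125e+00,  7.86245401e+01,  5.82961630e-04,
        9.64623221e+01, -5.90662456e+00]), 'qd': array([ 0.01621324,  0.0158154 , -0.0159773 , -0.04567891,  0.00063575,
        0.10542253]), 'tau': array([ 2.42223119e-03, -3.51863945e+01, -3.13267171e+01,  1.66235241e-04,
        1.09704872e-02, -3.67024981e-06]), 'tool_pos': array([ 0.17071658, -0.52231571,  0.23014654]), 'ee_rot': array([[ 9.50547964e-01,  3.10577467e-01, -4.52099612e-04],
       [ 3.10577707e-01, -9.50545582e-01,  2.14116615e-03],
       [ 2.35256671e-04, -2.17569319e-03, -9.99997606e-01]]), 'force': array([-0.40385924, -0.26425247,  0.50505445]), 'torque': array([ 0.06853015,  0.05779311, -0.00074043]), 'grip_width': 0.08545001860892035}
top [ 0.4044336  -0.00449614  0.94305643] [[0.13, 0.97, -0.2], [-0.99, 0.13, -0.02], [0.01, 0.2, 0.98]] 441.6576375400751 [-0.02954916  0.          0.          0.          0.        ]
scene [ 0.24852672 -0.51266253  0.6992117 ] [[0.82, 0.41, -0.4], [-0.57, 0.57, -0.59], [-0.01, 0.71, 0.71]] 446.3532396182673 [-0.02125525  0.          0.          0.          0.        ]
```

View pics/top1.png

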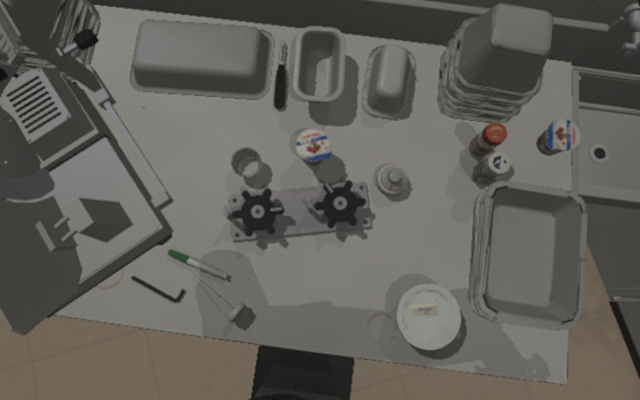

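View pics/scene1.png

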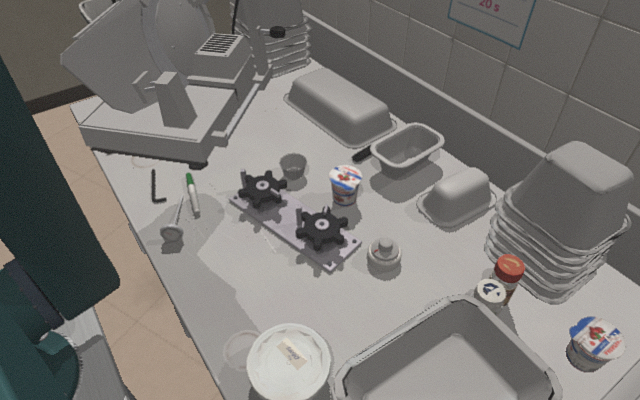

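The top view shows the left wheel at about (259,212) and the right at (341,204), with the ramekin at (246,163), the tub at (313,146) and the timer at (392,180). Next I'll measure the wheels and zoom in.

Run:
```python
from h import *
c=cam('top'); im=c['pixels']; g=im.max(2)
sub=np.zeros_like(g); sub[170:245,225:375]=1
m=((g<60)&(sub>0)).astype(np.uint8); m=cv2.morphologyEx(m,cv2.MORPH_OPEN,np.ones((3,3),np.uint8))
n,l,st,ce=cv2.connectedComponentsWithStats(m)
A=[]
for i in range(1,n):
    if st[i,4]>300:
        (u,v),r=cv2.minEnclosingCircle(np.argwhere(l==i)[:,::-1].astype(np.float32).reshape(-1,1,2))
        P=ray(c,[(u,v)],.05)[0]; A.append(P); print(st[i],ce[i],u,v,r,P.round(4), ray(c,[ce[i]],.05)[0].round(4))
for nme,uv,z in(('ram',(246,160),.037),('tub',(314,146),.071),('timer',(394,178),.05)): print(nme,ray(c,[uv],z)[0].round(3))
s=cam('scene')
a=cv2.resize(im[165:245,215:415],None,fx=4,fy=4,interpolation=cv2.INTER_CUBIC)
b=cv2.resize(s['pixels'][160:275,225:425],None,fx=4,fy=4,interpolation=cv2.INTER_CUBIC)[:280*2]
b=cv2.resize(b,None,fx=.6,fy=.6)
o=np.zeros((a.shape[0]+b.shape[0],800,3),np.uint8); o[:a.shape[0]]=a; o[a.shape[0]:,:b.shape[1]]=b
o=np.clip(o*1.8,0,255).astype(np.uint8); print(o.shape)
cv2.imwrite('pics/crop1.png',o[:,:,::-1])
```

```text
[ 315  181   50   47 1165] [340.03433476 206.15193133] 339.74908447265625 204.1137237548828 25.28496551513672 [ 0.5768 -0.0317  0.05  ] [ 0.5727 -0.0328  0.05  ]
[ 229  189   54   47 1217] [257.58915366 213.36400986] 255.4128875732422 212.796630859375 26.92063331604004 [0.5361 0.1374 0.05  ] [0.5355 0.1328 0.05  ]
ram [0.648 0.177 0.037]
tub [0.687 0.036 0.071]
timer [ 0.647 -0.137  0.05 ]
(596, 800, 3)
```

View pics/crop1.png

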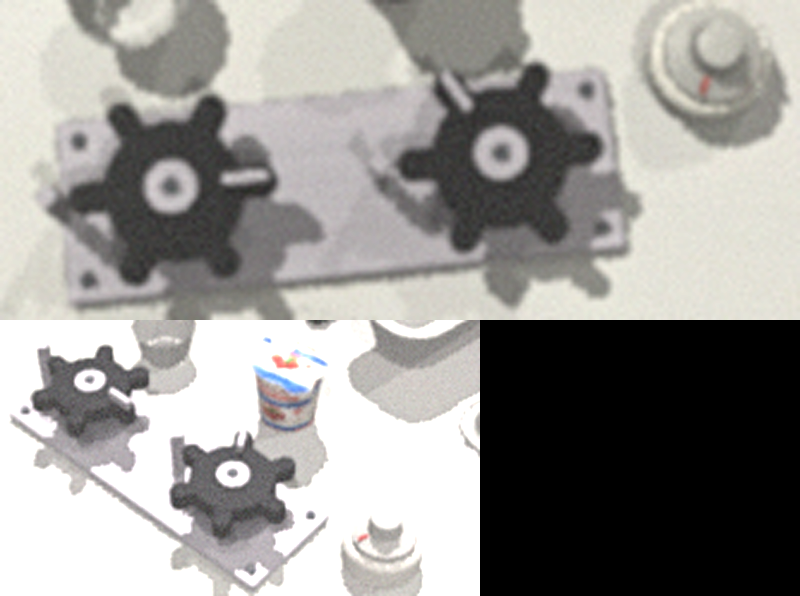

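Read from the crop: the left rib points to unit −y, which is 3 clicks short. The right rib points about 30° from +x toward +y, which is 1 click short. Both are at rest. My plan is to use the shut fingers as one post, with the jaw axis radial. I'll enter the front gap at about 185° and sweep an arc counter-clockwise against the 210° lobe.

```bash
cat > plan.py <<'E'
from h import *
c=cam('top')
hub=ray(c,[(257.75,211.25),(340.25,203.25)],.05); L,R=hub
print(hub.round(4), np.linalg.norm(L-R))
e=(L-R)[:2]; e/=np.linalg.norm(e); th=np.degrees(np.arctan2(-e[0],e[1])); print('unit yaw',th)
s=robot.get_state(); M=s['ee_rot']; print(s['tool_pos'],'yaw_x',np.degrees(np.arctan2(M[1,0],M[0,0])))
# projected check
def u2w(p): 
    a=np.radians(th); m=(L+R)[:2]/2
    return np.r_[m+np.array([[np.cos(a),-np.sin(a)],[np.sin(a),np.cos(a)]])@p[:2],p[2]]
g=np.array([u2w(np.array(p)) for p in[(.05,.15,.008),(.05,-.15,.008),(-.05,-.15,.008),(-.05,.15,.008)]])
print('plate corners px',((proj(c,g)-[215,165])*4).round(0).tolist())
for r,n in((85,'L'),(-85,'R')): 
    for ang,rad in((183,85),(183,59)): print(n,ang,rad,u2w(np.array([rad*np.cos(np.radians(ang)),r+rad*np.sin(np.radians(ang)),25])/1e3).round(4))
E
python3 plan.py
```

```text
[[ 0.5399  0.1331  0.05  ]
 [ 0.5787 -0.0325  0.05  ]] 0.17013779736932497
unit yaw 13.189417085801143
[ 0.17077043 -0.52259561  0.23074671] yaw_x 18.09324619897274
plate corners px [[55.0, 119.0], [605.0, 66.0], [628.0, 248.0], [66.0, 303.0]]
L 183 85 [0.4583 0.1094 0.025 ]
L 183 59 [0.4833 0.1166 0.025 ]
R 183 85 [ 0.4971 -0.0562  0.025 ]
R 183 59 [ 0.5221 -0.0489  0.025 ]
```

Request:
move_arm(
  deltas=[
    [[0, 0, 0], [0, 0, -0.18]],
    [[0, 0, 0], [0, 0, -0.18]],
    [[0, 0, 0], [0, 0, -0.18]],
    [[0, 0, 0], [0, 0, -0.18]],
    [[0, 0, 0], [0, 0, -0.18]],
  ],
  claw=0,
)

```text
t: 0.88
tool_pos: [0.1708, -0.5227, 0.2311]
ee_rot: [[0.342, 0.94, -0.0], [0.94, -0.342, 0.0], [0.0, -0.0, -1.0]]
force: [-0.5, -0.4, 0.1]
grip_width: -0.0001
```

Request:
move_arm(
  deltas=[
    [[45, 1.5, 0], [0, 0, 0]],
    [[45, 1.5, 0], [0, 0, 0]],
    [[45, 1.5, 0], [0, 0, 0]],
    [[45, 1.5, 0], [0, 0, 0]],
    [[45, 1.5, 0], [0, 0, 0]],
  ],
)

```text
t: 1.5
tool_pos: [0.2564, -0.313, 0.2313]
ee_rot: [[0.348, 0.938, 0.0], [0.938, -0.348, -0.0], [-0.0, 0.0, -1.0]]
force: [0.4, 0.4, -0.1]
grip_width: 0.0001
```

Request:
move_arm(
  deltas=[
    [[45, 1.5, 0], [0, 0, 0]],
    [[45, 1.5, 0], [0, 0, 0]],
    [[45, 1.5, 0], [0, 0, 0]],
    [[45, 1.5, 0], [0, 0, 0]],
    [[45, 1.5, 0], [0, 0, 0]],
  ],
)

```text
t: 2.12
tool_pos: [0.3416, -0.1047, 0.2314]
ee_rot: [[0.348, 0.938, 0.001], [0.938, -0.348, -0.0], [-0.0, 0.001, -1.0]]
force: [0.2, -0.3, 0.0]
grip_width: -0.0002
```

Request:
move_arm(
  deltas=[
    [[45, 1.5, 5], [0, 0, 0]],
    [[45, 1.5, 5], [0, 0, 0]],
    [[45, 1.5, 5], [0, 0, 0]],
    [[45, 1.5, 5], [0, 0, 0]],
    [[45, 1.5, 5], [0, 0, 0]],
  ],
)

```text
t: 2.75
tool_pos: [0.4269, 0.1038, 0.2062]
ee_rot: [[0.347, 0.938, 0.001], [0.938, -0.347, -0.0], [-0.0, 0.001, -1.0]]
force: [1.1, -0.2, 0.2]
grip_width: 0.0
```

Request:
move_arm(
  deltas=[
    [[0, 0, 5], [0, 0, -0.16]],
    [[0, 0, 5], [0, 0, -0.16]],
    [[0, 0, 5], [0, 0, -0.16]],
    [[0, 0, 5], [0, 0, -0.15]],
    [[0, 0, 0], [0, 0, 0]],
  ],
)

```text
t: 3.38
tool_pos: [0.4262, 0.1022, 0.1858]
ee_rot: [[-0.27, 0.963, -0.001], [0.963, 0.27, -0.0], [0.0, -0.001, -1.0]]
force: [0.4, 0.2, -0.7]
grip_width: -0.0002
```

Run:
```python
from h import *
c=cam('wrist'); save(c,'w1.png'); s=robot.get_state(); print(s['t'],s['tool_pos'],s['ee_rot'][:,0],s['joint_positions'].round(1))
print(proj(c,[(.5399,.1331,.05),(.5787,-.0325,.05)]))
```

```text
3.425 [0.42635695 0.10226476 0.18612741] [-2.69134901e-01  9.63102489e-01 -2.29051477e-05] [ 6.1 -8.7 96.9 -0.  91.8 -9.5]
[[465.5878669  182.50487652]
 [435.62580321 343.89238417]]
```

View pics/w1.png

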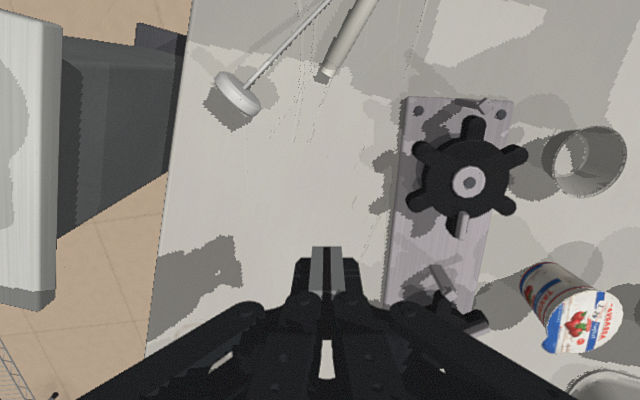

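The wrist view puts the left hub at (469,182), against the projected (466,182). The two agree within about 3 mm, and the gap at the front is open. I'll split the difference, descend in front of the left wheel and then move in.

Request:
move_arm(
  deltas=[
    [[-1, 10, 30], [0, 0, 0]],
    [[-1, 10, 30], [0, 0, 0]],
    [[0, 11, 35], [0, 0, 0]],
    [[0, 0, 35], [0, 0, 0]],
    [[0, 0, 31], [0, 0, -0.01]],
  ],
)

```text
t: 4.05
tool_pos: [0.457, 0.1087, 0.0243]
ee_rot: [[-0.279, 0.96, 0.0], [0.96, 0.279, -0.0], [-0.0, 0.0, -1.0]]
force: [0.5, 0.8, -0.5]
grip_width: 0.0003
```

Request:
move_arm(
  deltas=[
    [[0, 9, 0], [0, 0, 0]],
    [[0, 9, 0], [0, 0, 0]],
    [[0, 8, 0], [0, 0, 0]],
    [[0, 7, 0], [0, 0, 0]],
    [[0, 0, 0], [0, 0, 0]],
  ],
)

```text
t: 4.68
tool_pos: [0.4896, 0.1182, 0.026]
ee_rot: [[-0.281, 0.96, 0.001], [0.96, 0.281, 0.0], [-0.0, 0.001, -1.0]]
force: [-0.3, 0.2, -0.3]
grip_width: 0.0001
```

Run:
```python
from h import *
c=cam('wrist'); save(c,'w2.png'); s=robot.get_state(); print(s['t'],s['tool_pos'],s['ee_rot'][:,0],s['force'])
T=np.array(c['tool_from_camera']); print(T.round(3), c['fx'])
for half in((.011,.0145),(.011,.008)):
  q=[s['tool_pos']+s['ee_rot']@np.array([a*half[0],b*half[1],0]) for a,b in((1,1),(1,-1),(-1,-1),(-1,1))]; print(proj(c,q).round(0).tolist())
print(proj(c,[(.5418,.1333,.05)]))
```

```text
4.725 [0.48895213 0.11811289 0.02565119] [-2.81156856e-01  9.59661806e-01 -2.01194887e-04] [0.05828634 0.78137023 0.02747943]
[[ 0.001  0.946  0.323  0.084]
 [ 1.    -0.001 -0.     0.   ]
 [ 0.     0.323 -0.946 -0.142]
 [ 0.     0.     0.     1.   ]] 345.563606861896
[[356.0, 244.0], [293.0, 244.0], [294.0, 285.0], [354.0, 285.0]]
[[341.0, 244.0], [307.0, 244.0], [307.0, 285.0], [341.0, 285.0]]
[[459.37189161 296.16993326]]
```

View pics/w2.png

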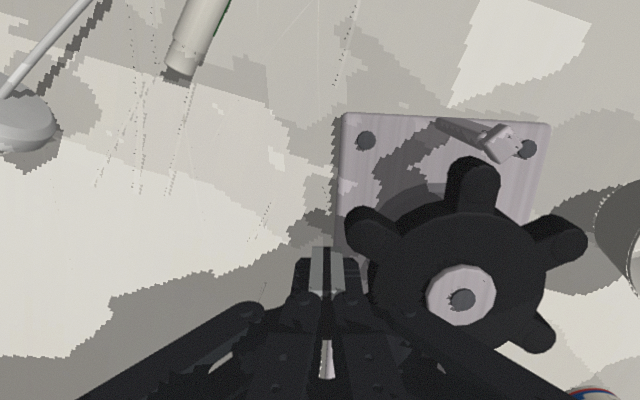

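The post sits in the front gap, hub observed at (461,296) against predicted (459,296). Now the first arc push.

Request:
move_arm(
  deltas=[
    [[-5.5, 0.3, 0], [0, 0, -0.1]],
    [[-5.5, 0.3, 0], [0, 0, -0.1]],
    [[-5.5, 0.3, 0], [0, 0, -0.1]],
    [[-5.5, 0.3, 0], [0, 0, -0.1]],
    [[-5.5, 0.3, 0], [0, 0, -0.1]],
  ],
)

```text
t: 5.35
tool_pos: [0.5014, 0.0948, 0.0251]
ee_rot: [[-0.709, 0.705, -0.002], [0.705, 0.709, 0.001], [0.002, -0.001, -1.0]]
force: [-1.3, 1.0, 0.3]
grip_width: -0.0
```

Request:
move_arm(
  deltas=[
    [[-5.5, 0.3, 0], [0, 0, -0.1]],
    [[-5.5, 0.3, 0], [0, 0, -0.1]],
    [[-5.5, 0.3, 0], [0, 0, -0.1]],
    [[-5.5, 0.3, 0], [0, 0, -0.1]],
    [[0, 0, 0], [0, 0, 0]],
  ],
)

```text
t: 5.98
tool_pos: [0.5208, 0.0825, 0.0253]
ee_rot: [[-0.926, 0.378, -0.0], [0.378, 0.926, -0.0], [0.0, -0.0, -1.0]]
force: [0.2, -0.5, -0.6]
grip_width: -0.0003
```

Run:
```python
from h import *
s=robot.get_state(); print(s['t'],s['tool_pos'],s['ee_rot'][:,0],s['force'])
d=s['tool_pos'][:2]-[.5418,.1333]; print('unit angle',np.degrees(np.arctan2(d[1],d[0]))%360-13.2,'r',np.hypot(*d))
a=[]
for n in('wrist','top'):
    c=cam(n); im=c['pixels']
    a.append(im if n=='wrist' else cv2.resize(im[165:265,215:375],(640,400),interpolation=cv2.INTER_CUBIC))
o=cv2.resize(np.vstack(a),(480,600)); cv2.imwrite('pics/p3.png',o[:,:,::-1])
```

```text
5.975 [0.52083654 0.08245133 0.0253474 ] [-9.25902273e-01  3.77763124e-01  5.73271764e-05] [ 0.19142205 -0.48397507 -0.63914119]
unit angle 234.39504175832906 r 0.05500048540702068
```

View pics/p3.png

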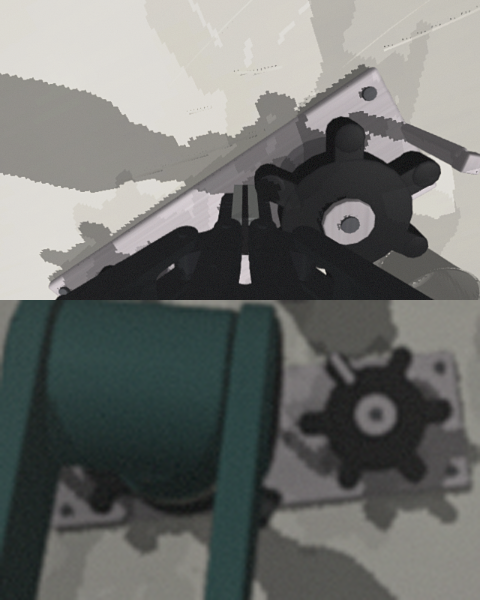

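Request:
move_arm(
  deltas=[
    [[0, -9, 0], [0, 0, 0]],
    [[0, -9, 0], [0, 0, 0]],
    [[0, -8, 0], [0, 0, 0]],
    [[0, -8, -20], [0, 0, 0]],
    [[0, 0, -30], [0, 0, 0]],
  ],
)

```text
t: 6.7
tool_pos: [0.5066, 0.0502, 0.0746]
ee_rot: [[-0.926, 0.378, -0.003], [0.378, 0.926, -0.0], [0.003, -0.002, -1.0]]
force: [0.4, -0.2, 0.8]
grip_width: 0.0
```

Request:
move_arm(
  deltas=[
    [[16, 1.4, -20], [0, 0, 0.18]],
    [[16, 1.4, -20], [0, 0, 0.18]],
    [[16, 1.4, -20], [0, 0, 0.18]],
    [[16, 1.4, 0], [0, 0, 0.18]],
    [[16, 1.4, 0], [0, 0, 0.18]],
  ],
)

```text
t: 7.32
tool_pos: [0.4555, 0.1086, 0.1358]
ee_rot: [[-0.275, 0.962, 0.001], [0.962, 0.275, 0.0], [-0.0, 0.001, -1.0]]
force: [-0.4, 0.0, 1.1]
grip_width: -0.0003
```

```bash
cat > chk.py <<'E'
from h import *
import sys
# wrist view: orthorectify plane z=.055 about wheel axis, report bright angle at r 34..50 (rib top), unit degrees
def chk(C,rib_z=.058,name=None):
    s=robot.get_state(); c=cam('wrist'); g=c['pixels'].max(2).astype(np.float32)
    H=ray  # hub refinement skipped
    ang=np.radians(np.arange(0,360,2)+13.2); rr=np.arange(30,50,1)/1e3
    P=np.array([[C[0]+r*np.cos(a),C[1]+r*np.sin(a),rib_z] for a in ang for r in rr])
    uv=proj(c,P); uv=uv.astype(np.float32)
    v=cv2.remap(g,uv[:,0].reshape(len(ang),-1),uv[:,1].reshape(len(ang),-1),cv2.INTER_LINEAR)
    fr=(v>100).mean(1)
    d=s['tool_pos'][:2]-C
    print('t',s['t'],s['tool_pos'].round(4),'unit ang',(np.degrees(np.arctan2(d[1],d[0]))-13.2)%360,'r',np.hypot(*d),'yaw',np.degrees(np.arctan2(s['ee_rot'][1,0],s['ee_rot'][0,0])))
    print('bright:',[(int(a),round(float(f),2)) for a,f in zip(np.arange(0,360,2),fr) if f>.6])
    if name: save(c,name)
    return c
E
python3 - <<'E'
from chk import *
chk([.5418,.1333],name='w4.png')
E
```

```text
t 7.325 [0.4555 0.1086 0.1358] unit ang 182.79959822587398 r 0.08977922134135154 yaw 105.94115922378164
bright: [(0, 1.0), (2, 1.0), (4, 1.0), (6, 0.95), (8, 0.9), (10, 0.85), (12, 0.7), (14, 0.7), (16, 0.7), (18, 0.7), (20, 0.75), (22, 0.8), (24, 0.8), (26, 0.85), (28, 0.85), (62, 0.7), (64, 0.7), (66, 0.65), (68, 0.65), (70, 0.65), (72, 0.65), (214, 0.75), (216, 0.75), (218, 0.75), (220, 0.75), (222, 0.75), (224, 0.8), (226, 0.8), (228, 0.8), (230, 0.85), (232, 0.75), (234, 0.9), (236, 0.9), (238, 0.9), (240, 0.9), (242, 0.8), (244, 0.65), (276, 1.0), (278, 1.0), (280, 1.0), (282, 1.0), (284, 1.0), (286, 1.0), (288, 1.0), (290, 1.0), (292, 1.0), (294, 1.0), (296, 1.0), (298, 1.0), (300, 1.0), (302, 1.0), (304, 1.0), (306, 1.0), (308, 1.0), (310, 1.0), (312, 1.0), (314, 1.0), (316, 1.0), (318, 1.0), (320, 1.0), (322, 0.65), (328, 0.9), (330, 1.0), (332, 1.0), (334, 1.0), (336, 0.95), (346, 0.7), (348, 0.85), (350, 1.0), (352, 1.0), (354, 1.0), (356, 1.0), (358, 1.0)]
```

View pics/w4.png

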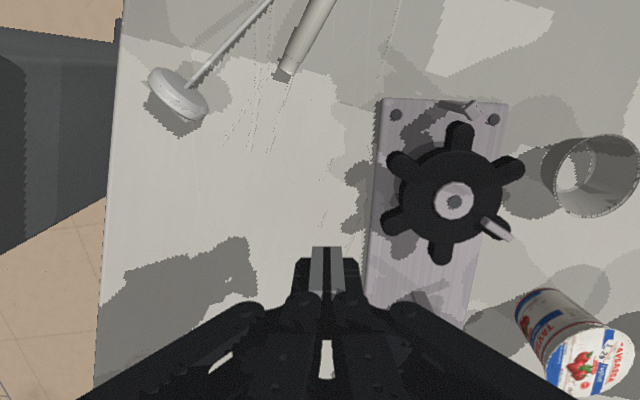

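The rib now lies at about (497,229), unit angle 330°, so exactly one click was made. Now I'll do the second click the same way.

Request:
move_arm(
  deltas=[
    [[0, 0, 30], [0, 0, 0]],
    [[0, 0, 30], [0, 0, 0]],
    [[0, 0, 30], [0, 0, 0]],
    [[0, 0, 20], [0, 0, 0]],
    [[0, 0, 0], [0, 0, 0]],
  ],
)

```text
t: 8.0
tool_pos: [0.4541, 0.1079, 0.0234]
ee_rot: [[-0.282, 0.959, -0.005], [0.959, 0.282, -0.001], [0.001, -0.005, -1.0]]
force: [0.4, -0.8, 0.4]
grip_width: 0.0005
```

Request:
move_arm(
  deltas=[
    [[0, 9, 0], [0, 0, 0]],
    [[0, 9, 0], [0, 0, 0]],
    [[0, 8, 0], [0, 0, 0]],
    [[0, 8, 0], [0, 0, 0]],
    [[0, 0, 0], [0, 0, 0]],
  ],
)

```text
t: 8.62
tool_pos: [0.4892, 0.1184, 0.0254]
ee_rot: [[-0.282, 0.96, 0.0], [0.96, 0.282, -0.0], [-0.0, 0.0, -1.0]]
force: [0.3, -0.5, 0.5]
grip_width: -0.0001
```

Request:
move_arm(
  deltas=[
    [[-5.5, 0.3, 0], [0, 0, -0.1]],
    [[-5.5, 0.3, 0], [0, 0, -0.1]],
    [[-5.5, 0.3, 0], [0, 0, -0.1]],
    [[-5.5, 0.3, 0], [0, 0, -0.1]],
    [[-5.5, 0.3, 0], [0, 0, -0.1]],
  ],
)

```text
t: 9.25
tool_pos: [0.5013, 0.0951, 0.025]
ee_rot: [[-0.709, 0.705, -0.003], [0.705, 0.709, 0.001], [0.002, -0.001, -1.0]]
force: [-2.5, 1.6, 1.1]
grip_width: 0.0002
```

Request:
move_arm(
  deltas=[
    [[-5.5, 0.3, 0], [0, 0, -0.1]],
    [[-5.5, 0.3, 0], [0, 0, -0.1]],
    [[-5.5, 0.3, 0], [0, 0, -0.1]],
    [[-5.5, 0.3, 0], [0, 0, -0.1]],
    [[0, 0, 0], [0, 0, 0]],
  ],
)

```text
t: 9.88
tool_pos: [0.5207, 0.0826, 0.0252]
ee_rot: [[-0.926, 0.378, -0.0], [0.378, 0.926, -0.0], [0.0, -0.0, -1.0]]
force: [-0.2, 0.2, 0.3]
grip_width: -0.0001
```

Request:
move_arm(
  deltas=[
    [[0, -9, 0], [0, 0, 0]],
    [[0, -9, 0], [0, 0, 0]],
    [[0, -8, 0], [0, 0, 0]],
    [[0, -8, -20], [0, 0, 0]],
    [[0, 0, -30], [0, 0, 0]],
  ],
)

```text
t: 10.5
tool_pos: [0.5064, 0.0503, 0.0746]
ee_rot: [[-0.926, 0.378, -0.003], [0.378, 0.926, -0.0], [0.003, -0.002, -1.0]]
force: [0.3, 0.2, -0.0]
grip_width: 0.0
```

Request:
move_arm(
  deltas=[
    [[16, 1.4, -20], [0, 0, 0.18]],
    [[16, 1.4, -20], [0, 0, 0.18]],
    [[16, 1.4, -20], [0, 0, 0.18]],
    [[16, 1.4, 0], [0, 0, 0.18]],
    [[16, 1.4, 0], [0, 0, 0.18]],
  ],
)

```text
t: 11.12
tool_pos: [0.4553, 0.1087, 0.1358]
ee_rot: [[-0.275, 0.962, 0.001], [0.962, 0.275, -0.0], [-0.0, 0.001, -1.0]]
force: [0.3, -0.3, 0.0]
grip_width: 0.0006
```

Run:
```python
from chk import *
chk([.5418,.1333],name='w5.png')
```

```text
t 11.125 [0.4553 0.1087 0.1358] unit ang 182.6673254292229 r 0.08993406422626907 yaw 105.93359798166908
bright: [(0, 1.0), (2, 1.0), (4, 1.0), (6, 1.0), (8, 1.0), (10, 0.85), (12, 0.75), (14, 0.75), (16, 0.75), (18, 0.7), (20, 0.75), (22, 0.8), (24, 0.8), (26, 0.85), (28, 1.0), (30, 1.0), (32, 1.0), (34, 1.0), (36, 0.7), (62, 0.65), (64, 0.65), (66, 0.65), (68, 0.65), (70, 0.65), (72, 0.65), (74, 0.65), (214, 0.7), (216, 0.7), (218, 0.75), (220, 0.75), (222, 0.75), (224, 0.75), (226, 0.8), (228, 0.8), (230, 0.85), (232, 0.85), (234, 0.85), (236, 0.9), (238, 0.9), (240, 0.9), (242, 0.8), (244, 0.65), (276, 1.0), (278, 1.0), (280, 1.0), (282, 1.0), (284, 1.0), (286, 1.0), (288, 1.0), (290, 1.0), (292, 1.0), (294, 1.0), (296, 1.0), (298, 1.0), (300, 1.0), (302, 1.0), (304, 1.0), (306, 1.0), (308, 1.0), (310, 1.0), (312, 1.0), (314, 1.0), (316, 1.0), (318, 1.0), (320, 1.0), (322, 0.65), (346, 0.7), (348, 0.85), (350, 1.0), (352, 1.0), (354, 1.0), (356, 1.0), (358, 1.0)]
```

View pics/w5.png

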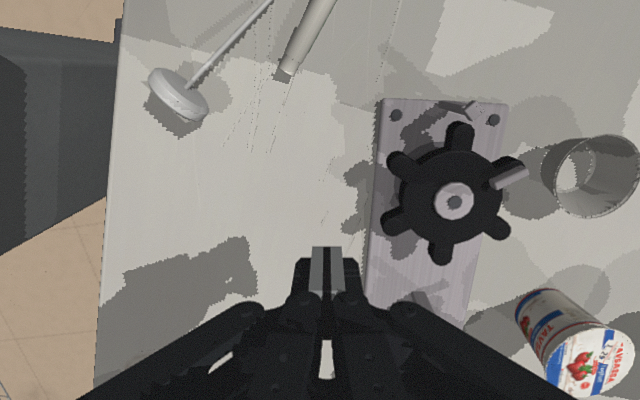

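The rib is at about (508,177), unit angle 30°, so one click remains on the left wheel. I'll do the third click.

Request:
move_arm(
  deltas=[
    [[0, 0, 30], [0, 0, 0]],
    [[0, 0, 30], [0, 0, 0]],
    [[0, 0, 30], [0, 0, 0]],
    [[0, 0, 20], [0, 0, 0]],
    [[0, 0, 0], [0, 0, 0]],
  ],
)

```text
t: 11.8
tool_pos: [0.4539, 0.108, 0.0235]
ee_rot: [[-0.282, 0.959, -0.005], [0.959, 0.282, -0.001], [0.001, -0.005, -1.0]]
force: [-0.5, 0.1, 0.1]
grip_width: 0.0001
```

Request:
move_arm(
  deltas=[
    [[0, 9, 0], [0, 0, 0]],
    [[0, 9, 0], [0, 0, 0]],
    [[0, 8, 0], [0, 0, 0]],
    [[0, 8, 0], [0, 0, 0]],
    [[0, 0, 0], [0, 0, 0]],
  ],
)

```text
t: 12.42
tool_pos: [0.489, 0.1185, 0.0254]
ee_rot: [[-0.281, 0.96, 0.0], [0.96, 0.281, -0.0], [-0.0, 0.0, -1.0]]
force: [-0.7, -0.3, -0.5]
grip_width: 0.0001
```

Request:
move_arm(
  deltas=[
    [[-5.5, 0.3, 0], [0, 0, -0.1]],
    [[-5.5, 0.3, 0], [0, 0, -0.1]],
    [[-5.5, 0.3, 0], [0, 0, -0.1]],
    [[-5.5, 0.3, 0], [0, 0, -0.1]],
    [[-5.5, 0.3, 0], [0, 0, -0.1]],
  ],
)

```text
t: 13.05
tool_pos: [0.5011, 0.0952, 0.025]
ee_rot: [[-0.709, 0.705, -0.003], [0.705, 0.709, 0.0], [0.002, -0.002, -1.0]]
force: [-1.5, 1.2, 0.6]
grip_width: 0.0002
```

Request:
move_arm(
  deltas=[
    [[-5.5, 0.3, 0], [0, 0, -0.1]],
    [[-5.5, 0.3, 0], [0, 0, -0.1]],
    [[-5.5, 0.3, 0], [0, 0, -0.1]],
    [[-5.5, 0.3, 0], [0, 0, -0.1]],
    [[0, 0, 0], [0, 0, 0]],
  ],
)

```text
t: 13.68
tool_pos: [0.5206, 0.0828, 0.0252]
ee_rot: [[-0.926, 0.378, -0.0], [0.378, 0.926, -0.0], [0.0, -0.0, -1.0]]
force: [0.1, -0.3, 0.3]
grip_width: 0.0001
```

Request:
move_arm(
  deltas=[
    [[0, -9, 0], [0, 0, 0]],
    [[0, -9, 0], [0, 0, 0]],
    [[0, -8, 0], [0, 0, 0]],
    [[0, -8, -20], [0, 0, 0]],
    [[0, 0, -30], [0, 0, 0]],
  ],
)

```text
t: 14.3
tool_pos: [0.5063, 0.0505, 0.0746]
ee_rot: [[-0.926, 0.378, -0.003], [0.378, 0.926, -0.0], [0.003, -0.001, -1.0]]
force: [0.8, 0.4, 1.4]
grip_width: -0.0002
```

Request:
move_arm(
  deltas=[
    [[16, 1.4, -20], [0, 0, 0.18]],
    [[16, 1.4, -20], [0, 0, 0.18]],
    [[16, 1.4, -20], [0, 0, 0.18]],
    [[16, 1.4, 0], [0, 0, 0.18]],
    [[16, 1.4, 0], [0, 0, 0.18]],
  ],
)

```text
t: 14.92
tool_pos: [0.4552, 0.1089, 0.1358]
ee_rot: [[-0.275, 0.962, 0.001], [0.962, 0.275, -0.0], [-0.0, 0.001, -1.0]]
force: [-0.1, 0.8, -0.5]
grip_width: -0.0003
```

Run:
```python
from chk import *
chk([.5418,.1333],name='w6.png')
```

```text
t 14.925 [0.4552 0.1089 0.1358] unit ang 182.53664787051162 r 0.09001759900018637 yaw 105.93743993880754
bright: [(0, 1.0), (2, 1.0), (4, 1.0), (6, 0.95), (8, 0.95), (10, 0.75), (12, 0.75), (14, 0.75), (16, 0.75), (18, 0.7), (20, 0.7), (22, 0.75), (24, 0.75), (26, 0.85), (28, 0.8), (62, 0.65), (64, 0.65), (66, 0.65), (68, 0.65), (70, 0.65), (72, 0.65), (88, 1.0), (90, 1.0), (92, 1.0), (214, 0.7), (216, 0.7), (218, 0.75), (220, 0.75), (222, 0.75), (224, 0.75), (226, 0.8), (228, 0.85), (230, 0.85), (232, 0.85), (234, 0.85), (236, 0.9), (238, 0.9), (240, 0.9), (242, 0.8), (244, 0.65), (276, 1.0), (278, 1.0), (280, 1.0), (282, 1.0), (284, 1.0), (286, 1.0), (288, 1.0), (290, 1.0), (292, 1.0), (294, 1.0), (296, 1.0), (298, 1.0), (300, 1.0), (302, 1.0), (304, 1.0), (306, 1.0), (308, 1.0), (310, 1.0), (312, 1.0), (314, 1.0), (316, 1.0), (318, 1.0), (320, 1.0), (346, 0.7), (348, 0.85), (350, 1.0), (352, 1.0), (354, 1.0), (356, 1.0), (358, 1.0)]
```

View pics/w6.png

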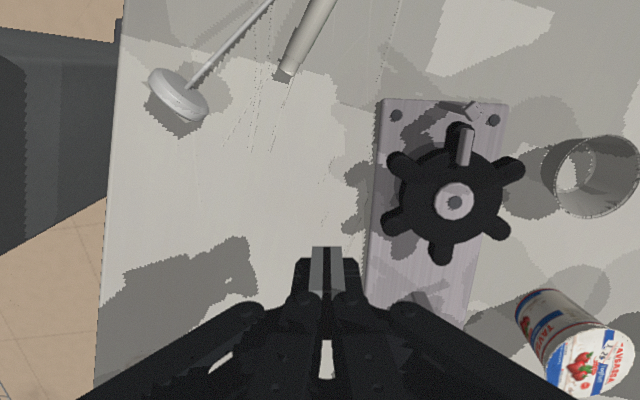

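The left rib is at about (463,147), unit angle 90° at its pointer, so that wheel is done. Now I'll shift 170 mm along unit −y to the right wheel and take one look there.

Request:
move_arm(
  deltas=[
    [[-34, -1.6, 0], [0, 0, 0]],
    [[-34, -1.6, 0], [0, 0, 0]],
    [[-34, -1.6, 0], [0, 0, 0]],
    [[-34, -1.6, 0], [0, 0, 0]],
    [[-34, -1.6, 0], [0, 0, 0]],
  ],
)

```text
t: 15.6
tool_pos: [0.4955, -0.0582, 0.1353]
ee_rot: [[-0.283, 0.959, 0.0], [0.959, 0.283, -0.0], [-0.0, -0.0, -1.0]]
force: [-0.1, 0.2, 0.4]
grip_width: 0.0002
```

Request:
move_arm(
  deltas=[
    [[0, 0, 0], [0, 0, 0]],
    [[0, 0, 0], [0, 0, 0]],
    [[0, 0, 0], [0, 0, 0]],
    [[0, 0, 0], [0, 0, 0]],
    [[0, 0, 0], [0, 0, 0]],
  ],
)

```text
t: 16.23
tool_pos: [0.4956, -0.0559, 0.1354]
ee_rot: [[-0.282, 0.959, 0.0], [0.959, 0.282, -0.0], [-0.0, 0.0, -1.0]]
force: [0.7, -0.3, -0.4]
grip_width: -0.0002
```

Run:
```python
from chk import *
C=[.5806,-.0322]
c=chk(C,name='w7.png')
print(proj(c,[(*C,.05)]))
```

```text
t 16.225 [ 0.4956 -0.0559  0.1354] unit ang 182.38384326078761 r 0.08824291542942851 yaw 106.39399043482322
bright: [(0, 0.95), (2, 0.95), (4, 0.95), (6, 0.9), (8, 0.8), (10, 0.75), (12, 0.7), (14, 0.7), (16, 0.7), (18, 0.7), (20, 0.75), (22, 0.7), (24, 0.8), (26, 0.85), (28, 1.0), (30, 1.0), (32, 1.0), (34, 1.0), (62, 0.65), (64, 0.65), (66, 0.65), (68, 0.65), (70, 0.65), (214, 0.75), (216, 0.75), (218, 0.75), (220, 0.8), (222, 0.8), (224, 0.8), (226, 0.8), (228, 0.85), (230, 0.85), (232, 0.9), (234, 0.9), (236, 0.9), (238, 0.9), (240, 0.9), (242, 0.85), (244, 0.75), (276, 0.85), (278, 1.0), (280, 1.0), (282, 1.0), (284, 1.0), (286, 1.0), (288, 1.0), (290, 0.95), (292, 0.85), (294, 0.8), (296, 0.8), (298, 0.75), (300, 0.75), (302, 0.8), (304, 0.9), (306, 1.0), (308, 1.0), (310, 1.0), (312, 1.0), (314, 1.0), (316, 1.0), (318, 1.0), (320, 1.0), (322, 0.85), (346, 0.65), (348, 0.8), (350, 1.0), (352, 1.0), (354, 1.0), (356, 1.0), (358, 1.0)]
[[450.70799388 203.69407641]]
```

View pics/w7.png

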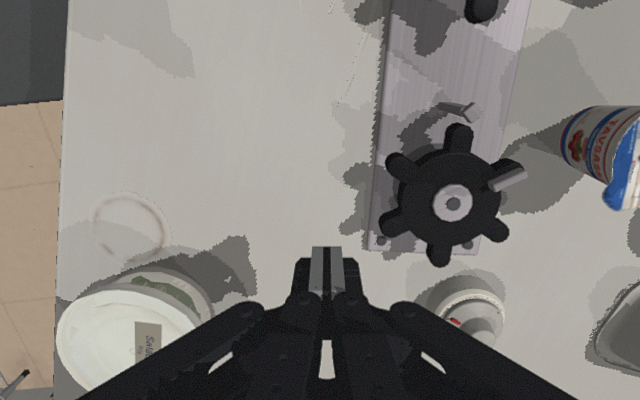

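The hub is at (452,203), predicted (451,204), and the rib at (508,178), unit angle 30°, so one click is needed. The bystanders are clear of the sweep.

Request:
move_arm(
  deltas=[
    [[0, 0, 30], [0, 0, 0]],
    [[0, 0, 30], [0, 0, 0]],
    [[0, 0, 30], [0, 0, 0]],
    [[0, 0, 20], [0, 0, 0]],
    [[0, 0, 0], [0, 0, 0]],
  ],
)

```text
t: 16.9
tool_pos: [0.494, -0.0559, 0.0235]
ee_rot: [[-0.281, 0.96, -0.004], [0.96, 0.282, 0.001], [0.002, -0.004, -1.0]]
force: [-0.2, 0.1, 0.2]
grip_width: -0.0001
```

Request:
move_arm(
  deltas=[
    [[0, 9, 0], [0, 0, 0]],
    [[0, 9, 0], [0, 0, 0]],
    [[0, 8, 0], [0, 0, 0]],
    [[0, 7, 0], [0, 0, 0]],
    [[0, 0, 0], [0, 0, 0]],
  ],
)

```text
t: 17.52
tool_pos: [0.5279, -0.047, 0.0254]
ee_rot: [[-0.282, 0.96, 0.0], [0.96, 0.282, -0.0], [-0.0, 0.0, -1.0]]
force: [0.1, 0.2, -0.1]
grip_width: -0.0002
```

Request:
move_arm(
  deltas=[
    [[-5.5, 0.3, 0], [0, 0, -0.1]],
    [[-5.5, 0.3, 0], [0, 0, -0.1]],
    [[-5.5, 0.3, 0], [0, 0, -0.1]],
    [[-5.5, 0.3, 0], [0, 0, -0.1]],
    [[-5.5, 0.3, 0], [0, 0, -0.1]],
  ],
)

```text
t: 18.15
tool_pos: [0.54, -0.0704, 0.0249]
ee_rot: [[-0.709, 0.705, -0.003], [0.705, 0.709, 0.001], [0.003, -0.002, -1.0]]
force: [-1.8, 0.1, 1.6]
grip_width: 0.0001
```

Request:
move_arm(
  deltas=[
    [[-5.5, 0.3, 0], [0, 0, -0.1]],
    [[-5.5, 0.3, 0], [0, 0, -0.1]],
    [[-5.5, 0.3, 0], [0, 0, -0.1]],
    [[-5.5, 0.3, 0], [0, 0, -0.1]],
    [[0, 0, 0], [0, 0, 0]],
  ],
)

```text
t: 18.77
tool_pos: [0.5596, -0.0828, 0.0252]
ee_rot: [[-0.926, 0.378, -0.0], [0.378, 0.926, -0.0], [0.0, -0.0, -1.0]]
force: [-0.3, 0.3, -0.4]
grip_width: -0.0001
```

Request:
move_arm(
  deltas=[
    [[0, -9, 0], [0, 0, 0]],
    [[0, -9, 0], [0, 0, 0]],
    [[0, -8, 0], [0, 0, 0]],
    [[0, -8, -20], [0, 0, 0]],
    [[0, 0, -30], [0, 0, 0]],
  ],
)

```text
t: 19.4
tool_pos: [0.5453, -0.1148, 0.0745]
ee_rot: [[-0.926, 0.378, -0.003], [0.378, 0.926, 0.001], [0.003, -0.001, -1.0]]
force: [1.9, -0.6, 0.5]
grip_width: -0.0002
```

Request:
move_arm(
  deltas=[
    [[16, 1.4, -30], [0, 0, 0.18]],
    [[16, 1.4, -30], [0, 0, 0.18]],
    [[16, 1.4, -30], [0, 0, 0.18]],
    [[16, -10, -20], [0, 0, 0.18]],
    [[16, -10, 0], [0, 0, 0.18]],
  ],
)

```text
t: 20.02
tool_pos: [0.4757, -0.0691, 0.1879]
ee_rot: [[-0.275, 0.962, 0.005], [0.962, 0.275, -0.002], [-0.003, 0.004, -1.0]]
force: [-0.4, -0.2, 0.1]
grip_width: 0.0
```

Request:
move_arm(
  deltas=[
    [[0, -40, -10], [0, 0, 0]],
    [[0, -40, -10], [0, 0, 0]],
    [[0, -30, 0], [0, 0, 0]],
    [[0, 0, 0], [0, 0, 0]],
    [[0, 0, 0], [0, 0, 0]],
  ],
)

```text
t: 20.65
tool_pos: [0.37, -0.0996, 0.2054]
ee_rot: [[-0.281, 0.96, 0.001], [0.96, 0.281, -0.0], [-0.0, 0.001, -1.0]]
force: [0.5, -0.1, 0.5]
grip_width: -0.0001
```

Run:
```python
from h import *
s=robot.get_state(); print(s['t'],s['tool_pos'],s['force'])
t=cam('top')['pixels']; w=cam('wrist')['pixels']
a=cv2.resize(t[115:255,215:415],(480,336),interpolation=cv2.INTER_CUBIC); b=cv2.resize(w[:,220:],(277,264))
o=np.zeros((600,480,3),np.uint8); o[:336]=a; o[336:,:277]=b
cv2.imwrite('pics/p8.png',np.clip(o[:,:,::-1]*1.4,0,255).astype(np.uint8))
```

```text
20.65 [ 0.37001225 -0.0995755   0.20539689] [ 0.47776402 -0.06363682  0.52348266]
```

View pics/p8.png

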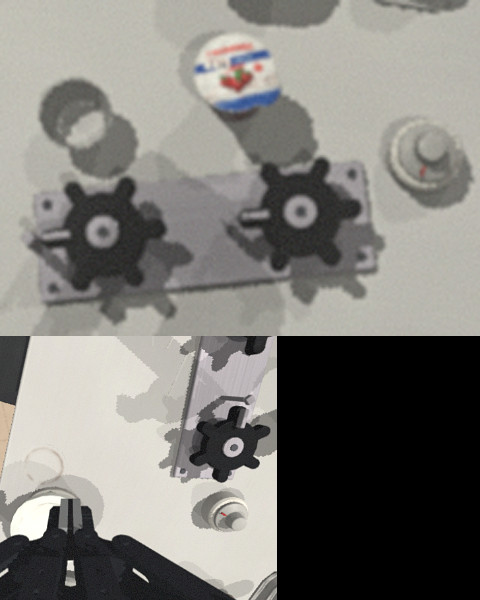

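Both ribs now stand at their pointers: left at (55,238) and right at (257,215) in the crop. The ramekin, tub and timer are where they stood, and the arm is clear, so I'm handing in.

```bash
python3 -c "
from station import robot
print(robot.close_job())"
```

```text
the job is handed in; nothing more can be done
None
```

Both click wheels on the use-by marker now stand with their ribs at their pointers, and the job is handed in at about 20.7 s of the 67 s allowed.

- **What I did:** I used the shut fingertips as a single post in each wheel's front gap. I pushed the left wheel on three clicks and the right wheel one click, all counter-clockwise. I looked after every click and nothing was gripped or lifted.
- **Forces:** the highest force I read was about 3 N, but I only read it at the end of each move.
- **Last checks:** the final top view shows both ribs at their pointers (90° in the unit frame). The ramekin, tub and timer look unmoved by eye, and the arm was clear at z = 0.205 m.
- **Disagreements:** the top and wrist cameras put the wheel axis about 3 mm apart, so I used a value between the two. My automatic rib-angle check also picked up the bright background around the wheel, so I confirmed the rib angles by eye in the pictures. No check failed.

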